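# Refill the terminal-block hopper from the sorting tray

### The job

Refill the hopper of the screwdriving station with terminal blocks: take the aluminium gate plate from its rack and slide it edgewise, fully home, into the guide at the hopper's outlet, and pick every white terminal block lying about the bench onto the steel sorting tray, beside any that are already there. When the gate is shut and all the blocks are on the tray, lift the tray by its upright grip plate and tip it over the hopper so that all the blocks slide in; a block that goes astray must still end up in the hopper. Lay the empty tray flat on its black rubber mat again, then, last of all, push the switch lever right over to on; leave the other things on the bench where they are.

Things in the scene. Friction and masses are not known exactly. Their poses are not given: they have to be found in the camera images.
- hopper_in (a point): Hopper: fixed white open-topped square box, 170 x 170 mm outside, walls 4 mm, inside 162 x 162 mm, rim 80 mm above the bench. This point: centre of its inner floor, 12 mm above the bench. z up; its -x side (roughly towards the robot) is the front wall, with an outlet 60 mm wide and 44 mm high in the middle and the gate guide in front of it.
- gate_slot (a point): Gate guide outside the hopper's front wall: upright channel open at the top; the gate slides straight down in it until its foot rests on the bottom. Point: centre of the channel's bottom, 12 mm above the bench, axes as hopper_in, 89.25 mm from it towards -x. Channel 8.5 mm wide along x, 71 mm along y; top 70 mm above the bench on the outside, hopper wall behind it 80 mm.
- gate_grip (a point): Gate: loose aluminium plate 5 (x) x 66 (y) x 85 mm (z), 100 g, with a black grip bar on top, 10 (x) x 40 (y) x 25 mm (z); same either way round. Point: centre of the grip bar, 97.5 mm above the foot, z up. Starts upright in a fixed grey rack block, 50 (x) x 100 (y) x 45 mm high, centred on the gate; slot 9 x 71 mm, 33 mm deep, foot 12 mm above the bench.
- tray_in (a point): Sorting tray: loose, steel, 250 g, 156 mm long (x), 136 mm wide (y), 3 mm thick, walls 23 mm high on three sides, fully open (no lip) at the -x end, the mouth. Point: on top of the floor, 3 mm above the underside; the floor runs from x = -85 (mouth) to +68 mm about it and is 130 mm wide inside. z up from the floor. Blocks begin to slide off at a tilt of some 25 to 37 degrees.
- tray_grip (a point): Centre of the upper part of the tray's grip plate: an upright black plate 10 mm thick (x) and 60 mm wide (y) at the end away from the mouth, 63 mm from tray_in towards +x, top 62 mm above the tray's underside (59 mm above the floor). This point is 44 mm above the tray floor. Same axes as tray_in.
- tray_mouth (a point): Centre of the mouth edge of the tray floor (top face), 85 mm from tray_in towards -x. Same axes as tray_in.
- mat_c (a point): Centre of the top of the fixed black rubber mat, 190 (x) x 160 (y) x 3 mm, on which the tray starts and where it must lie again. The tray may lie on it with any yaw.
- b1_c (a point): Terminal block 1: loose white porcelain block 34 (x) x 26 (y) x 22 mm (z), 35 g, with two small brass screw heads on top; this point is its centre. Starts on the bench if present. None when absent.
- b2_c (a point): Terminal block 2: loose white porcelain block 34 (x) x 26 (y) x 22 mm (z), 35 g, with two small brass screw heads on top; this point is its centre. Starts on the bench if present. None when absent.
- b3_c (a point): Terminal block 3: loose white porcelain block 34 (x) x 26 (y) x 22 mm (z), 35 g, with two small brass screw heads on top; this point is its centre. Starts on the bench if present. None when absent.
- b4_c (a point): Terminal block 4: loose white porcelain block 34 (x) x 26 (y) x 22 mm (z), 35 g, with two small brass screw heads on top; this point is its centre. Starts on the bench if present. None when absent.
- b5_c (a point): Terminal block 5: loose white porcelain block 34 (x) x 26 (y) x 22 mm (z), 35 g, with two small brass screw heads on top; this point is its centre. Starts on the bench if present. None when absent.
- b6_c (a point): Terminal block 6: loose white porcelain block 34 (x) x 26 (y) x 22 mm (z), 35 g, with two small brass screw heads on top; this point is its centre. Starts on the bench if present. None when absent.
- b7_c (a point): Terminal block 7: loose white porcelain block 34 (x) x 26 (y) x 22 mm (z), 35 g, with two small brass screw heads on top; this point is its centre. Starts on the tray if present. None when absent.
- b8_c (a point): Terminal block 8: loose white porcelain block 34 (x) x 26 (y) x 22 mm (z), 35 g, with two small brass screw heads on top; this point is its centre. Starts on the tray if present. None when absent.
- switch (a joint): Feeder switch lever: steel rod 80 mm long with a black ball of radius 13 mm at its end, on a fixed grey block 70 x 50 x 25 mm. Off at 0 (leaning 0.5 rad towards its block's -x side), on at 1.0 rad (leaning 0.5 rad to the +x side); it stays where it is left. Light to push (about 1 N at the ball).
- switch_base: The lever's fixed block; origin at the centre of its underside on the bench; the lever's pivot lies 22 mm above it along y, and the ball swings in the xz plane, from the -x side (off) to the +x side (on).
- tape: Bystander: black tape roll, 70 mm across, 18 mm high, lying flat.
- driver: Bystander: screwdriver lying on the bench.
- bottle: Bystander: white bottle, 56 mm across, 140 mm tall.
- jar: Bystander: amber jar, 44 mm across, 50 mm tall.
- bin: Bystander: open blue bin 80 x 100 x 50 mm.
- spare: Bystander: aluminium block 70 x 50 x 30 mm.
- can: Bystander: steel can, 52 mm across, 70 mm tall.
There are look-alikes about, which are no part of the job. Of the things that look like the part that bears gate_grip, the smaller one is meant.

How it is judged (in metres and radians):
On the way, in this order (a step that is already met when the one before it is completed fails the run):
1. the gate is fully home in the guide and every block lies on the tray (x of gate_grip in the frame of gate_slot between -0.012 and 0.012 m and y of gate_grip in the frame of gate_slot between -0.008 and 0.008 m and z of gate_grip in the frame of gate_slot between 0.0935 and 0.1035 m and angle between gate_grip's own z axis and vertical below 0.15 rad and x of b1_c in the frame of tray_in between -0.09 and 0.06 m and y of b1_c in the frame of tray_in between -0.066 and 0.066 m and z of b1_c in the frame of tray_in between 0 and 0.05 m and x of b2_c in the frame of tray_in between -0.09 and 0.06 m and y of b2_c in the frame of tray_in between -0.066 and 0.066 m and z of b2_c in the frame of tray_in between 0 and 0.05 m and x of b3_c in the frame of tray_in between -0.09 and 0.06 m and y of b3_c in the frame of tray_in between -0.066 and 0.066 m and z of b3_c in the frame of tray_in between 0 and 0.05 m and x of b4_c in the frame of tray_in between -0.09 and 0.06 m and y of b4_c in the frame of tray_in between -0.066 and 0.066 m and z of b4_c in the frame of tray_in between 0 and 0.05 m and x of b5_c in the frame of tray_in between -0.09 and 0.06 m and y of b5_c in the frame of tray_in between -0.066 and 0.066 m and z of b5_c in the frame of tray_in between 0 and 0.05 m and x of b6_c in the frame of tray_in between -0.09 and 0.06 m and y of b6_c in the frame of tray_in between -0.066 and 0.066 m and z of b6_c in the frame of tray_in between 0 and 0.05 m and x of b7_c in the frame of tray_in between -0.09 and 0.06 m and y of b7_c in the frame of tray_in between -0.066 and 0.066 m and z of b7_c in the frame of tray_in between 0 and 0.05 m and x of b8_c in the frame of tray_in between -0.09 and 0.06 m and y of b8_c in the frame of tray_in between -0.066 and 0.066 m and z of b8_c in the frame of tray_in between 0 and 0.05 m), for 0.2 s.
2. the tray is tipped with its mouth over the hopper (angle between tray_in's own z axis and vertical above 0.4 rad and horizontal distance between tray_mouth and hopper_in below 0.11 m and height (world z) of tray_mouth above 0.03 m), for 0.1 s.
3. every block is in the hopper and the tray lies flat on its mat again, let go (x of b1_c in the frame of hopper_in between -0.083 and 0.083 m and y of b1_c in the frame of hopper_in between -0.083 and 0.083 m and z of b1_c in the frame of hopper_in between 0 and 0.07 m and x of b2_c in the frame of hopper_in between -0.083 and 0.083 m and y of b2_c in the frame of hopper_in between -0.083 and 0.083 m and z of b2_c in the frame of hopper_in between 0 and 0.07 m and x of b3_c in the frame of hopper_in between -0.083 and 0.083 m and y of b3_c in the frame of hopper_in between -0.083 and 0.083 m and z of b3_c in the frame of hopper_in between 0 and 0.07 m and x of b4_c in the frame of hopper_in between -0.083 and 0.083 m and y of b4_c in the frame of hopper_in between -0.083 and 0.083 m and z of b4_c in the frame of hopper_in between 0 and 0.07 m and x of b5_c in the frame of hopper_in between -0.083 and 0.083 m and y of b5_c in the frame of hopper_in between -0.083 and 0.083 m and z of b5_c in the frame of hopper_in between 0 and 0.07 m and x of b6_c in the frame of hopper_in between -0.083 and 0.083 m and y of b6_c in the frame of hopper_in between -0.083 and 0.083 m and z of b6_c in the frame of hopper_in between 0 and 0.07 m and x of b7_c in the frame of hopper_in between -0.083 and 0.083 m and y of b7_c in the frame of hopper_in between -0.083 and 0.083 m and z of b7_c in the frame of hopper_in between 0 and 0.07 m and x of b8_c in the frame of hopper_in between -0.083 and 0.083 m and y of b8_c in the frame of hopper_in between -0.083 and 0.083 m and z of b8_c in the frame of hopper_in between 0 and 0.07 m and horizontal distance between tray_in and mat_c below 0.04 m and angle between tray_in's own z axis and vertical below 0.08 rad and height (world z) of tray_in below 0.012 m and distance between the grasp point and tray_grip above 0.03 m), for 0.3 s.
4. the switch lever is pushed over to on (value of joint switch above 0.85 rad), for 0.2 s.
At the end, for the whole second after the job is handed in: Gate upright and fully down in the guide (foot within 6 mm of the bottom, grip point within 12 mm across and 8 mm along of straight above gate_slot); every block present inside the hopper; tray flat on the mat, tray_in within 40 mm of the mat's centre; lever past 0.85 rad (x of gate_grip in the frame of gate_slot between -0.012 and 0.012 m and y of gate_grip in the frame of gate_slot between -0.008 and 0.008 m and z of gate_grip in the frame of gate_slot between 0.0935 and 0.1035 m and angle between gate_grip's own z axis and vertical below 0.15 rad and x of b1_c in the frame of hopper_in between -0.083 and 0.083 m and y of b1_c in the frame of hopper_in between -0.083 and 0.083 m and z of b1_c in the frame of hopper_in between 0 and 0.07 m and x of b2_c in the frame of hopper_in between -0.083 and 0.083 m and y of b2_c in the frame of hopper_in between -0.083 and 0.083 m and z of b2_c in the frame of hopper_in between 0 and 0.07 m and x of b3_c in the frame of hopper_in between -0.083 and 0.083 m and y of b3_c in the frame of hopper_in between -0.083 and 0.083 m and z of b3_c in the frame of hopper_in between 0 and 0.07 m and x of b4_c in the frame of hopper_in between -0.083 and 0.083 m and y of b4_c in the frame of hopper_in between -0.083 and 0.083 m and z of b4_c in the frame of hopper_in between 0 and 0.07 m and x of b5_c in the frame of hopper_in between -0.083 and 0.083 m and y of b5_c in the frame of hopper_in between -0.083 and 0.083 m and z of b5_c in the frame of hopper_in between 0 and 0.07 m and x of b6_c in the frame of hopper_in between -0.083 and 0.083 m and y of b6_c in the frame of hopper_in between -0.083 and 0.083 m and z of b6_c in the frame of hopper_in between 0 and 0.07 m and x of b7_c in the frame of hopper_in between -0.083 and 0.083 m and y of b7_c in the frame of hopper_in between -0.083 and 0.083 m and z of b7_c in the frame of hopper_in between 0 and 0.07 m and x of b8_c in the frame of hopper_in between -0.083 and 0.083 m and y of b8_c in the frame of hopper_in between -0.083 and 0.083 m and z of b8_c in the frame of hopper_in between 0 and 0.07 m and horizontal distance between tray_in and mat_c below 0.04 m and angle between tray_in's own z axis and vertical below 0.08 rad and height (world z) of tray_in below 0.012 m and value of joint switch above 0.85 rad); the robot touches nothing.
It fails at once if a bystander is pushed more than 40 mm from its place (distance of any of tape, driver, bottle, jar, bin, spare, can from where it was at the start of the episode above 0.04 m).
It fails at once if a standing bystander is knocked over (angle between any of bottle, jar, can, bin's own z axis and vertical above 0.7 rad).
Of b1, b2, b3, b4, b5, b6, b7, b8 only 4 to 6 are there at a start; the rules pass over those that are not, and their reading is None.
At some moment in a run one of b1, b2, b3, b4, b5, b6, b7, b8 may be knocked a few centimetres aside while the robot is not near it.
It also fails if it takes over 210 s, if anything falls off the work surface, if the arm or the gripper's body presses on something with over 40 N, if the wrist force passes 120 N, or if a joint passes its speed limit or range.

### The arm

A 6-joint arm with a two-finger parallel gripper is mounted at the origin on the work surface. World frame = base frame: x ahead of the robot, y to its left, z up, the work surface at z = 0. Lengths are in mm, angles in rad, forces in N, time in s.
With the tool pointing down it reaches from about 275 to 825 mm from the base axis. Payload 4.9 kg.
Tool frame: the origin (TCP) lies at the very end of the fingers, on their centre line; the grasp point (between the pads) lies 19 mm behind it; z points along the fingers, y is the line along which they close (so a half turn about z gives the same grasp; the last joint's range is limited). The gripper opens to 85 mm and grips with 20 to 120 N. Pads are 22 mm wide; open, the fingers measure 114 mm over their backs; the gripper's body (76 mm by 85 mm) begins 54 mm behind the grasp point. The pads swing forward as they close: fully open they stand 13 mm farther back than shut.
Start: joints at [-1.421, 0.326, -0.193, 1.052, 0, 1.437], TCP at [154.015, -528.013, 231.281] pointing down, gripper open.
Joint ranges: [-2.65, 2.65], [-0.97, 1.79], [-1.3, 1.35], [-1.93, 2.1], [-1.47, 1.37], [-3.14, 3.14]. Speed limits (rad/s): [2.57, 2.57, 3.14, 3.14, 3.14, 3.14].

### API

Orientations are given as [roll, pitch, yaw] about the fixed x, y, z axes, in that order (R = Rz(yaw) Ry(pitch) Rx(roll)).
In Python, from bench import bot, solve_ik, imaging gives the robot as it stands. Calls block until the motion is done:
- bot.move_ptp(position, orientation): joint-space move of the TCP to a pose.
- bot.movel(position, rot=None, max_speed=150, threshold=None): straight line of the TCP; rot=None keeps the orientation; max_speed is the mean speed in mm/s. With threshold (N) it stops when the force on the tool has changed by that much, and returns True; else False.
- bot.move_j(angles): joint-space move.
- bot.grip(opening, effort=None): opening from 0.0 (shut) to 1.0 (fully open); effort is the grip in N (None keeps the last); returns when the fingers have stopped.
- bot.dwell(seconds).
- solve_ik(position, orientation): joint angles nearest the present ones, or None.
- bot.get_state(): the state.
- imaging.capture(name): name is "side" or "top"; returns the picture (400x640x3 uint8, blue, green, red); there is no depth.
- imaging.camera_model(name): a dict with "K" (3x3 intrinsics, pixels), "k1" (the pictures are not rectified: a ray, as slopes to the right and down, at radius r is drawn at 1 + k1 r^2 times it, then the intrinsics apply), "position" and "rotation" of the camera in the world. Camera axes: x right, y up, looking along -z (the intrinsics and any distortion apply to the point x, -y, -z); pixel columns grow to the right and rows downward; lengths in mm; the calibration is good to about 2 mm. A picture is of the moment at which its call begins. camera_model takes no time and is no camera call.
A pose or a line that the arm cannot do raises bot.IKError and nothing moves.
- bot.sign_off(): hands the job in; it is judged then, once.
The state is a dict: "t": time; "qpos": joint angles; "joint_velocities": joint speeds; "effort": joint torques, N m; "tcp_pos": TCP position; "orientation": TCP orientation; "contact_force": force on the tool from outside, world axes, zero at the start; "wrist_torque": the same for the moment, N m; "opening": opening from 0.0 (shut) to 1.0 (fully open); "gripper_force": force on a finger pad.
Only numpy, scipy, OpenCV 4.12 (cv2) and the standard library are available. Lean on these libraries where they do the work, as an engineer would, in place of code of your own. Each camera call takes 0.05 s, during which the arm holds its last target. There are 200 camera calls.

## Working session

There is one attempt and no reset: what is moved stays moved. The work goes in short steps, each a Python script; the robot and the scene stay as the last script left them, time stands still between calls to the robot, and variables do not carry over. Pictures are saved under pics/ and viewed, at most 18 in all, crops included, and the job is handed in when it is done.

```bash
ls; mkdir -p pics
python3 - <<'E'
from bench import bot, imaging
import cv2, numpy as np
for n in ("top","side"):
    im=imaging.capture(n); cv2.imwrite(f"pics/{n}0.png",cv2.resize(im,(800,500),interpolation=cv2.INTER_CUBIC)); cv2.imwrite(f"pics/raw_{n}0.png",im)
    m=imaging.camera_model(n); print(n,{k:np.round(v,3).tolist() for k,v in m.items()})
print(bot.get_state())
E
```

```text
pics
top {'K': [[483.22, 0.0, 323.121], [0.0, 483.22, 203.133], [0.0, 0.0, 1.0]], 'k1': -0.131, 'position': [299.741, -4.683, 1258.958], 'rotation': [0.202, 0.006, -1.676]}
side {'K': [[445.057, 0.0, 326.649], [0.0, 445.057, 199.409], [0.0, 0.0, 1.0]], 'k1': 0.023, 'position': [163.624, 812.099, 663.894], 'rotation': [1.01, -0.016, -2.698]}
{'t': 0.1, 'qpos': array([-1.42120205e+00,  3.26870017e-01, -1.93482951e-01,  1.05199321e+00,
        7.87653520e-07,  1.43657611e+00]), 'joint_velocities': array([-0.00095419,  0.00080388,  0.00295488,  0.00010516,  0.00112561,
       -0.00092059]), 'effort': array([ 7.49133851e-04, -4.44239867e+01,  2.63037586e+01,  7.89872487e-03,
       -1.71322117e-04, -8.02040120e-06]), 'tcp_pos': array([ 153.93349075, -527.48036777,  230.58034897]), 'orientation': array([-3.14005684e+00, -2.08178165e-04,  2.83814327e-01]), 'contact_force': array([ 0.03649469,  0.1037659 , -0.56211104]), 'wrist_torque': array([ 0.0550026 ,  0.01786597, -0.09442751]), 'gripper_force': 0.0, 'opening': 0.9985067337816642}
```

View pics/top0.png

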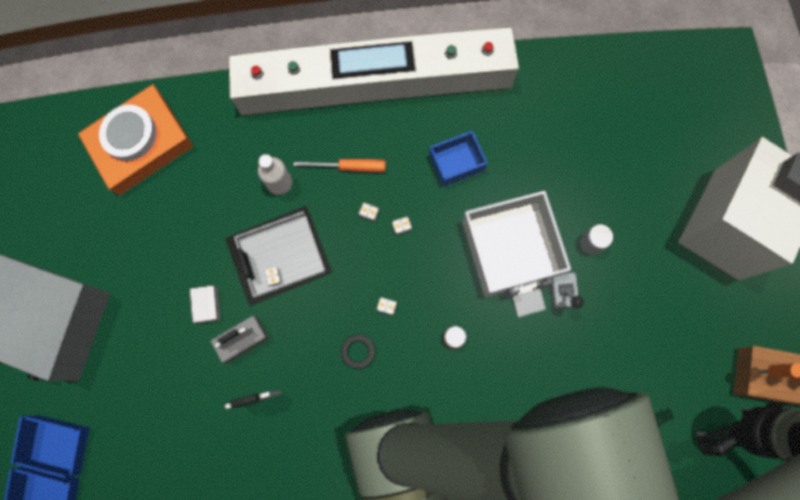

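View pics/side0.png

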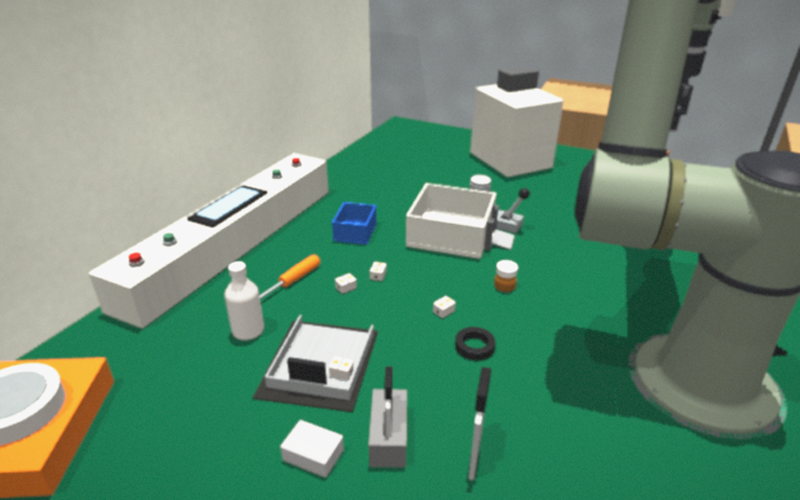

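Top view (800 px scale): the tray is at (280,255) with the grip plate at (243,262) and at least one block at (272,275). Bench blocks are at (368,211), (401,225) and (386,306).
- **Gate candidates:** the plate in the grey rack at (238,338), and a larger loose one at (252,400). I choose the rack one.
- **Block candidates:** the white slab at (203,303) is too big, so it is the spare. The can lid is at (600,237) and the jar lid at (455,337).
- **Other parts:** hopper at (515,243), guide and outlet at about (528,295), switch at (567,293).

A close crop follows to check the choice.

```bash
cat > h.py <<'E'
import numpy as np, cv2
from scipy.spatial.transform import Rotation as Ro
from bench import bot, solve_ik, imaging
M={n:imaging.camera_model(n) for n in ("top","side")}
def ray(n,u,v):
    m=M[n];K=np.array(m["K"]);d=np.array([(u-K[0,2])/K[0,0],(v-K[1,2])/K[1,1]])
    s=d.copy()
    for _ in range(20): s=d/(1+m["k1"]*(s@s))
    return np.array(m["position"],float), Ro.from_euler("xyz",m["rotation"]).as_matrix()@np.array([s[0],-s[1],-1])
def onz(n,u,v,z):
    o,d=ray(n,u,v); return o+d*(z-o[2])/d[2]
def proj(n,P):
    m=M[n];K=np.array(m["K"]);c=Ro.from_euler("xyz",m["rotation"]).as_matrix().T@(np.array(P,float)-m["position"])
    s=np.array([c[0],-c[1]])/-c[2]; s=s*(1+m["k1"]*(s@s)); return np.array([K[0,0]*s[0]+K[0,2],K[1,1]*s[1]+K[1,2]])
def tri(a,b):
    (o1,d1),(o2,d2)=ray("top",*a),ray("side",*b)
    t=np.linalg.lstsq(np.stack([d1,-d2],1),o2-o1,rcond=None)[0]
    p,q=o1+d1*t[0],o2+d2*t[1]; return (p+q)/2,np.linalg.norm(p-q)
def crop(im,x0,y0,w,h,s,grid=10):
    c=cv2.resize(im[y0:y0+h,x0:x0+w],None,fx=s,fy=s,interpolation=cv2.INTER_CUBIC)
    for x in range(x0-x0%-grid if x0%grid else x0,x0+w,grid):
        cv2.line(c,((x-x0)*s,0),((x-x0)*s,5),(0,255,255),1)
        if x%(2*grid)==0: cv2.putText(c,str(x),((x-x0)*s-8,16),0,.33,(0,255,255),1)
    for y in range(y0-y0%-grid if y0%grid else y0,y0+h,grid):
        cv2.line(c,(0,(y-y0)*s),(5,(y-y0)*s),(0,255,255),1)
        if y%(2*grid)==0: cv2.putText(c,str(y),(7,(y-y0)*s+4),0,.33,(0,255,255),1)
    return c
E
python3 - <<'E'
from h import *
t=cv2.imread("pics/raw_top0.png");s=cv2.imread("pics/raw_side0.png")
a=crop(t,140,150,160,120,5);cv2.imwrite("pics/c1.png",a)
cv2.imwrite("pics/c2.png",np.vstack([crop(t,360,145,133,110,6)[:, :798][:, :],])[:600])
b=crop(s,190,240,210,150,3); d=crop(s,310,135,120,90,3)
b2=crop(s,190,240,210,150,3)
can=np.zeros((600,800,3),np.uint8);can[:450,:630]=b;cv2.imwrite("pics/c3.png",can[:450,:630])
cv2.imwrite("pics/c4.png",crop(s,310,135,130,90,6))
# blobs
for n,im in(("top",t),("side",s)):
    hsv=cv2.cvtColor(im,cv2.COLOR_BGR2HSV); m=((hsv[...,1]<70)&(hsv[...,2]>150)).astype(np.uint8)
    for c in cv2.findContours(m,cv2.RETR_EXTERNAL,cv2.CHAIN_APPROX_NONE)[0]:
        A=cv2.contourArea(c)
        if 60<A<900:
            r=cv2.minAreaRect(c); p=onz(n,*r[0],22); print(n,int(A),np.round(r[0],1),np.round(r[1],1),round(r[2]),np.round(p[:2]))
E
```

```text
top 198 [364. 269.] [15.6 15.6] 45 [ 371. -110.]
top 121 [308.9 244.2] [13.6 10.4] 16 [449.  23.]
top 469 [162.1 242.8] [27.2 19.2] 85 [492. 406.]
top 127 [452.1 229.8] [21.  17.6] 83 [ 447. -351.]
top 257 [480.3 188.8] [18.4 17.7] 45 [ 547. -444.]
top 111 [321.  179.4] [10.1 13. ] 72 [617. -25.]
top 107 [294.6 168.5] [13.   9.8] 22 [654.  41.]
top 314 [216.5 134. ] [19. 22.] 0 [775. 244.]
top 81 [125.   54.7] [10.5 15.2] 69 [1053.  503.]
top 137 [612.6  25.3] [21.3 13.3] 17 [1013. -966.]
top 207 [239.7  21.4] [15.9 35.2] 65 [1115.  161.]
side 122 [618.5 311.5] [26.8  7.5] 55 [-91.  -2.]
side 126 [355.1 242.2] [10.3 16.1] 63 [452.  25.]
side 106 [276.  223.5] [ 8.5 16.1] 72 [657.  43.]
side 96 [302.  214.5] [11. 12.] 90 [618. -21.]
side 181 [405.5 214.5] [13. 17.] 90 [ 379. -142.]
side 174 [401.9 190.5] [17.7 11.7] 18 [ 424. -254.]
side 81 [407.3 173.8] [20.4  8.7] 14 [ 439. -356.]
side 93 [384.  143.5] [ 7. 16.] 90 [ 572. -527.]
```

View pics/c1.png

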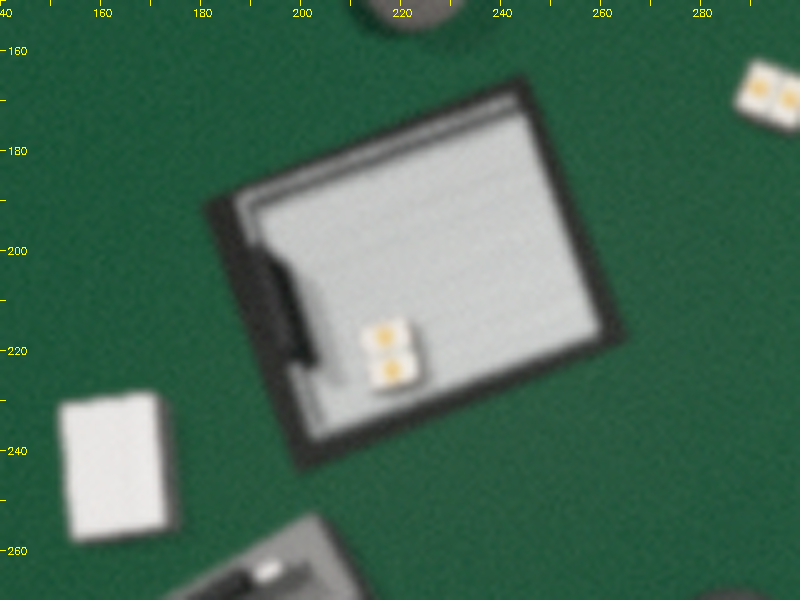

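View pics/c2.png

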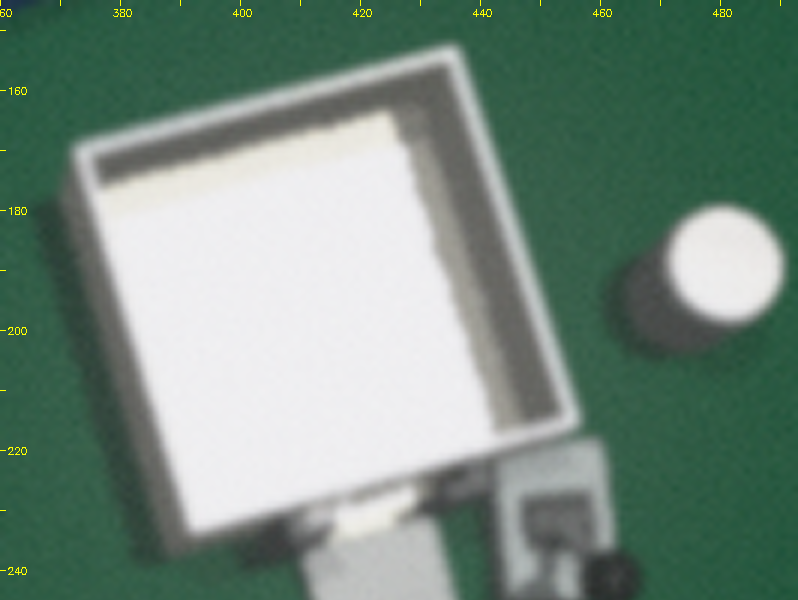

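View pics/c3.png

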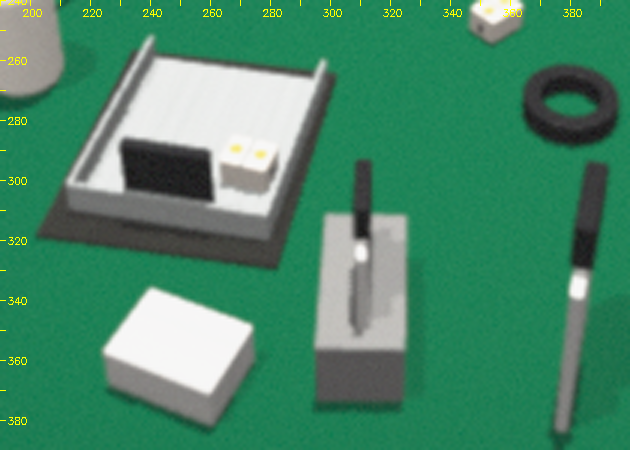

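View pics/c4.png

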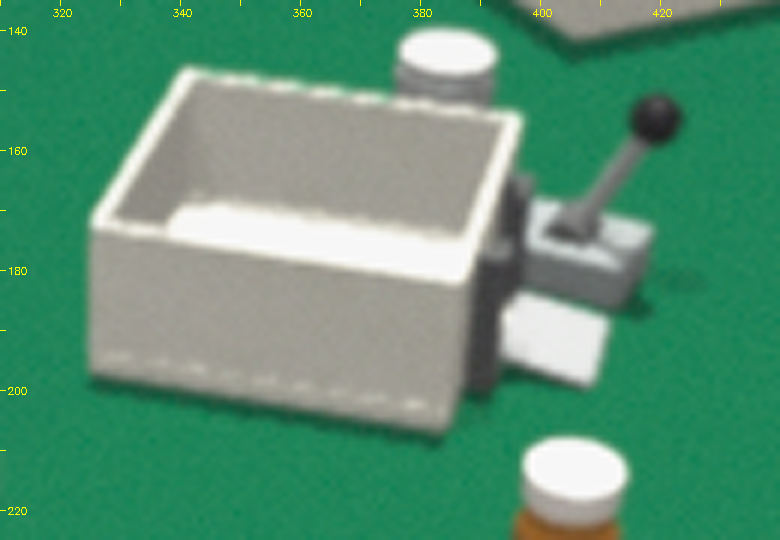

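The crops show one block on the tray at top (217,221). The tray's mouth is on its right edge, from (246,172) to (261,216), and its grip plate is at (197,211). The gate is edge-on in the rack at side (310,300), smaller than the free-standing one at side (385,310). The lever ball is at side (419.5,155) and leans away from the hopper's front. The hopper rim corners are clear.

Run:
```python
from h import *
t=cv2.imread("pics/raw_top0.png")
cv2.imwrite("pics/c5.png",np.hstack([crop(t,160,250,80,110,5),crop(t,400,205,80,110,5)]))
f=lambda *a:np.round(*a,1)
print("rim top@80",[f(onz("top",*p,80)[:2]) for p in((373,169.5),(437,153),(456.5,216))])
for a,b in(((373,169.5),(342,146.5)),):pass
# correspondences: rim far-left etc
q=[onz("side",*p,80)[:2] for p in((342,146.5),(397,154.5),(387,181.5),(325,171.5))]
print("rim side@80",f(q))
print("mat top@3",[f(onz("top",*p,3)[:2]) for p in((180.5,191),(244.5,165),(265,219),(200.5,244))])
print("mat side@3",[f(onz("side",*p,3)[:2]) for p in((202.5,318),(282,328.5))])
print("tray mouth@6 top",[f(onz("top",*p,6)[:2]) for p in((246,172),(261,216))])
print("tray back rim@26 top",[f(onz("top",*p,26)[:2]) for p in((187,189),(243,168))])
print("tray grip plate top mid: ",[f(v) for v in tri((199.5,222.5),(221,286))],[f(v) for v in tri((192,200),(260.5,291))],[f(v) for v in tri((199.5,222.5),(260.5,291))],[f(v) for v in tri((192,200),(221,286))])
print("block trays",[f(onz("top",217.5,220.5,28))],tri((217.5,220.5),(273,288)))
for a,b in(((308.9,244.2),(355.1,240)),((321,179.4),(302,213)),((294.6,168.5),(276,222))): print("blk",tri(a,b))
print("ball",tri((461.5,241.5),(419.5,155)))
print("gate bar", tri((183,270),(311,293)))
```

```text
rim top@80 [array([ 614.1, -158. ]), array([ 640.6, -327.6]), array([ 473.1, -351.4])]
rim side@80 [[ 642.1 -326.9]
 [ 475.4 -351.3]
 [ 449.6 -184.8]
 [ 619.6 -159.8]]
mat top@3 [array([631. , 355.3]), array([684.4, 176.3]), array([530.5, 132.6]), array([481.7, 308.4])]
mat side@3 [array([634.7, 357.6]), array([483. , 312.5])]
tray mouth@6 top [array([663.5, 173.2]), array([539.1, 142.2])]
tray back rim@26 top [array([628.5, 330.9]), array([669.5, 177.6])]
tray grip plate top mid:  [array([564.8, 313.1,  67.5]), np.float64(83.3)] [array([563.4, 299.1,  64.5]), np.float64(50.2)] [array([532.6, 295.1,  61.9]), np.float64(9.4)] [array([600.1, 315.5,  61.4]), np.float64(24.4)]
block trays [array([535. , 253.9,  28. ])] (array([535.38041126, 253.22757712,  34.04323373]), np.float64(3.2539009424715197))
blk (array([450.59242622,  23.6802306 ,  27.39517384]), np.float64(3.3903932399168077))
blk (array([618.11663075, -24.93649505,  23.91972878]), np.float64(2.997201437864893))
blk (array([655.18030141,  41.7277195 ,  25.59339205]), np.float64(3.812826050990571))
ball (array([ 407.9020486 , -349.43468346,   94.36194456]), np.float64(1.9050381785409123))
gate bar (array([410.15957246, 323.03200711, 133.45655435]), np.float64(9.466609760902355))
```

View pics/c5.png

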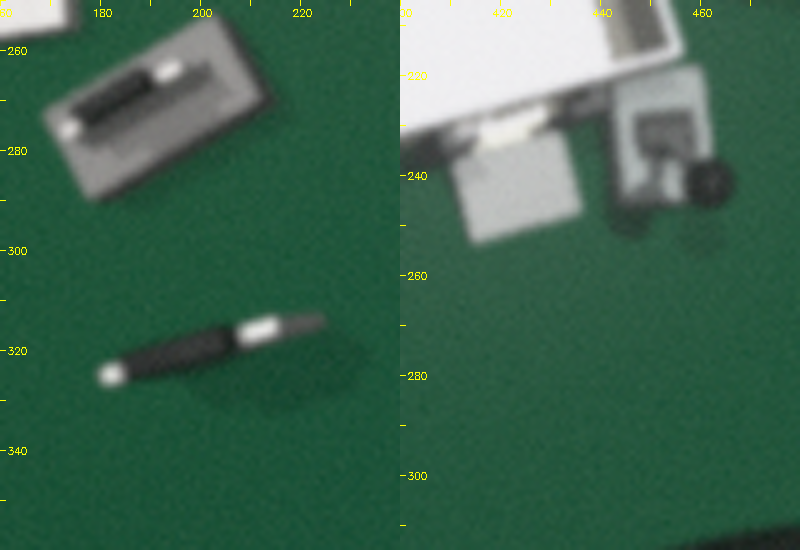

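The crop shows the gate's bright shoulders at top (173.5,275.5) and (193,264), with the bar between them, and the larger loose plate at (180–225,315–325). The ball is at (462,241). Next: pick the gate.

```bash
cat >> h.py <<'E'
pi=np.pi
def wrap(a): return (a+pi)%(2*pi)-pi
def tyaw(pos,yaw):
    """tool-down yaw (mod pi) with the smallest last joint"""
    best=None
    for k in (yaw,yaw+pi):
        q=solve_ik(list(pos),[pi,0,wrap(k)])
        if q is not None and (best is None or abs(q[5])<best[0]): best=(abs(q[5]),wrap(k))
    return best[1]
def go(pos,yaw): bot.move_ptp(list(pos),[pi,0,yaw])
def st(*ks):
    s=bot.get_state(); print({k:np.round(s[k],2).tolist() for k in ("t","tcp_pos","contact_force","opening","gripper_force")+ks})
E
python3 - <<'E'
from h import *
a=onz("top",171,277,97);b=onz("top",196,262.5,97);print(a,b,np.linalg.norm(a-b))
R=[onz("top",*p,45)[:2] for p in((168,273),(204,253.5),(213.5,270),(178.5,290))];print(np.round(R,1),np.mean(R,0))
R2=[onz("side",*p,45)[:2] for p in((298,311),(325.5,311.5),(325,356),(295,356))];print(np.round(R2,1),np.mean(R2,0))
y=np.arctan2(*(a-b)[[1,0]]);print("gate y yaw",y,np.arctan2(*(R[0]-R[1])[::-1]),np.arctan2(*(R[3]-R[2])[::-1]))
print("bar top side at z122",onz("side",308.5,293,122),onz("side",313.5,293,122))
print("loose",onz("top",180,326,97)[:2],onz("top",214,314.5,97)[:2])
E
```

```text
[394.94505698 362.64682793  97.        ] [424.13117524 298.8116628   97.        ] 70.19086697866746
[[410.  386.3]
 [450.5 290.4]
 [406.4 268.8]
 [364.8 361.6]] [407.94525366 326.78512618]
[[457.1 295. ]
 [410.6 273.4]
 [368.4 363.6]
 [413.4 385.7]] [412.39601165 329.41922851]
gate y yaw 1.9996304391116753 1.9700743602797361 1.9927950201284417
bar top side at z122 [424.2604589  315.01899555 122.        ] [416.5909818  311.22142118 122.        ]
loose [276.37509478 347.57361074] [296.15852548 263.37966918]
```

Run:
```python
from h import *
p=(410.5,329);y=tyaw((*p,240),1.985);print(y)
bot.grip(1.0); go((*p,240),y); bot.movel([*p,100],max_speed=150,)
bot.movel([*p,91],max_speed=40,threshold=8); st()
for n in("side","top"): cv2.imwrite(f"pics/raw_{n}1.png",imaging.capture(n))
bot.grip(0.0,effort=25); st("wrist_torque")
cv2.imwrite("pics/g1.png",np.hstack([crop(cv2.imread("pics/raw_side1.png"),260,240,80,100,5),crop(imaging.capture("side"),260,240,80,100,5)]))
```

```text
-1.1565926535897937
{'t': 4.91, 'tcp_pos': [410.3, 328.91, 90.87], 'contact_force': [0.37, 0.7, -0.29], 'opening': 1.0, 'gripper_force': 0.0}
{'t': 5.68, 'tcp_pos': [410.68, 329.1, 91.1], 'contact_force': [-0.8, 0.86, 0.78], 'opening': 0.11, 'gripper_force': 26.79, 'wrist_torque': [0.05, -0.1, 0.02]}
```

View pics/g1.png

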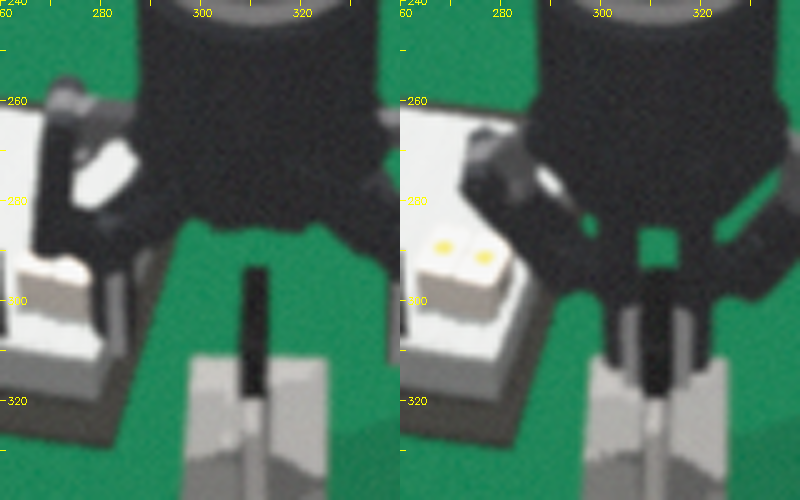

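Fingers hold the bar squarely: the bar is at side (310,295), the opening is 9 mm and there is no side force. Lift and carry to above the guide.

Run:
```python
from h import *
bot.grip(0.0,effort=70)
bot.movel([410.5,329,130],max_speed=60); bot.movel([410.5,329,260],max_speed=150)
p=np.array([456.9,-268.5]);y=tyaw((*p,260),1.72);print(y)
go((*p,260),y); bot.movel([*p,168],max_speed=100);bot.dwell(.3);st()
for n in("side","top"): cv2.imwrite(f"pics/raw_{n}2.png",imaging.capture(n))
s=cv2.imread("pics/raw_side2.png");t=cv2.imread("pics/raw_top2.png")
cv2.imwrite("pics/g2.png",np.hstack([crop(s,340,110,80,100,5),crop(t,380,190,80,100,5)]))
```

```text
1.7199999999999998
{'t': 11.28, 'tcp_pos': [457.1, -268.66, 168.39], 'contact_force': [0.32, -0.23, -0.97], 'opening': 0.11, 'gripper_force': 68.32}
```

View pics/g2.png

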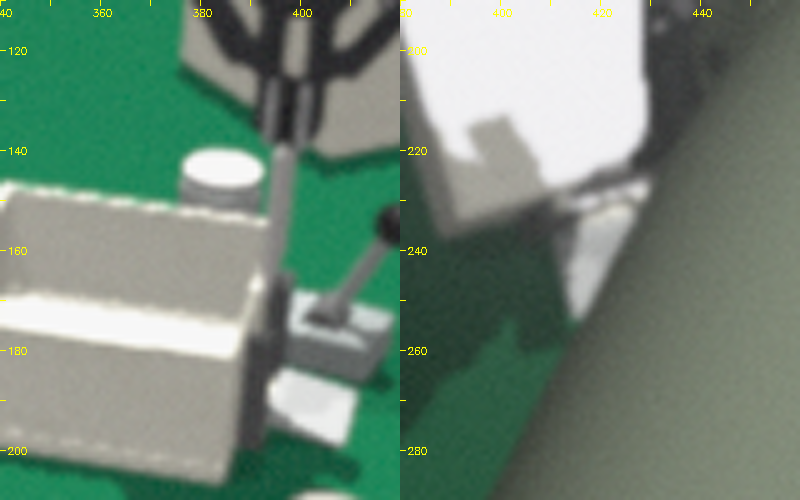

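The gate hangs just above the guide: plate from side (397,140) to (393,168), guide top at (392,167). Lower it by feel, with a small search if it catches.

Run:
```python
from h import *
c=np.array([456.9,-268.5]);h=.15;ex=np.array([np.cos(h),np.sin(h)]);ey=np.array([-ex[1],ex[0]])
offs=[(0,0),(-1.5,0),(1.5,0),(0,2),(0,-2),(-3,0),(3,0),(-1.5,2),(-1.5,-2),(1.5,2),(1.5,-2),(0,4),(0,-4)]
for a,b in offs:
    p=c+a*ex+b*ey
    bot.movel([*p,165],max_speed=60)
    hit=bot.movel([*p,135],max_speed=35,threshold=5)
    s=bot.get_state();print(a,b,hit,np.round(s["tcp_pos"],1),np.round(s["contact_force"],1))
    if not hit:
        hit=bot.movel([*p,89],max_speed=35,threshold=7);st("wrist_torque");break
```

```text
0 0 False [ 456.9 -268.5  135.1] [ 0.1  0.3 -0.7]
{'t': 13.8, 'tcp_pos': [456.96, -268.4, 91.18], 'contact_force': [0.03, 0.25, 3.99], 'opening': 0.1, 'gripper_force': 69.12, 'wrist_torque': [0.08, 0.12, 0.02]}
```

Seated first try (TCP z 91.2, so the foot is at the bottom). Release it and re-detect the blocks with the arm moved away.

```bash
cat >> h.py <<'E'
def blocks(n="top",im=None,pr=True):
    """white rects of block size: world centre (top face z=22) and long-axis yaw"""
    im=imaging.capture(n) if im is None else im
    hsv=cv2.cvtColor(im,cv2.COLOR_BGR2HSV); hsv=cv2.GaussianBlur(hsv,(0,0),.8)
    m=((hsv[...,1]<110)&(hsv[...,2]>135)).astype(np.uint8); out=[]
    for c in cv2.findContours(m,cv2.RETR_EXTERNAL,cv2.CHAIN_APPROX_NONE)[0]:
        A=cv2.contourArea(c)
        if 50<A<260:
            r=cv2.minAreaRect(c);b=[onz(n,*q,22)[:2] for q in cv2.boxPoints(r)]
            e1,e2=b[1]-b[0],b[2]-b[1]; l1,l2=np.linalg.norm(e1),np.linalg.norm(e2)
            e=e1 if l1>l2 else e2; ce=onz(n,*r[0],22)[:2]
            if 250<ce[0]<850 and abs(ce[1])<600: out.append((ce,np.arctan2(e[1],e[0])%pi,max(l1,l2),min(l1,l2),r[0]))
    if pr:
        for o in out: print(n,np.round(o[0]),round(o[1],2),np.round(o[2:4],0),np.round(o[4],1))
    return out
E
python3 - <<'E'
from h import *
bot.grip(0.5);st()
bot.movel([457,-268.5,230],max_speed=200)
go((430,-120,300),1.72)
t=imaging.capture("top");s=imaging.capture("side")
blocks("top",t);blocks("side",s)
cv2.imwrite("pics/t3.png",np.vstack([cv2.resize(t[100:400,120:],(780,450)),cv2.resize(s[130:290,300:560],(390,240))[:150,:].repeat(1,0) if 0 else np.zeros((1,780,3),np.uint8)]))
cv2.imwrite("pics/raw_side3.png",s);cv2.imwrite("pics/raw_top3.png",t)
E
```

```text
{'t': 14.22, 'tcp_pos': [456.22, -267.81, 90.19], 'contact_force': [0.16, 0.13, -0.51], 'opening': 0.5, 'gripper_force': 0.0}
top [451.  26.] 1.11 [35. 27.] [308.  243.6]
top [617. -25.] 1.8 [39. 33.] [321.  179.4]
top [655.  41.] 1.07 [40. 32.] [294.5 168.3]
top [772. 145.] 1.46 [96. 11.] [252.5 131. ]
side [301. 260.] 1.9 [26. 13.] [382.5 335.5]
side [450.  33.] 1.13 [52. 48.] [354.4 244.3]
side [653.  48.] 2.32 [53. 49.] [276.3 225.1]
side [616. -17.] 2.05 [59. 37.] [302.  215.5]
side [ 379. -142.] 1.85 [70. 45.] [405.5 214.5]
side [ 424. -254.] 1.73 [70. 56.] [401.7 190.5]
side [ 441. -364.] 2.06 [99. 86.] [407.3 172.4]
```

View pics/t3.png

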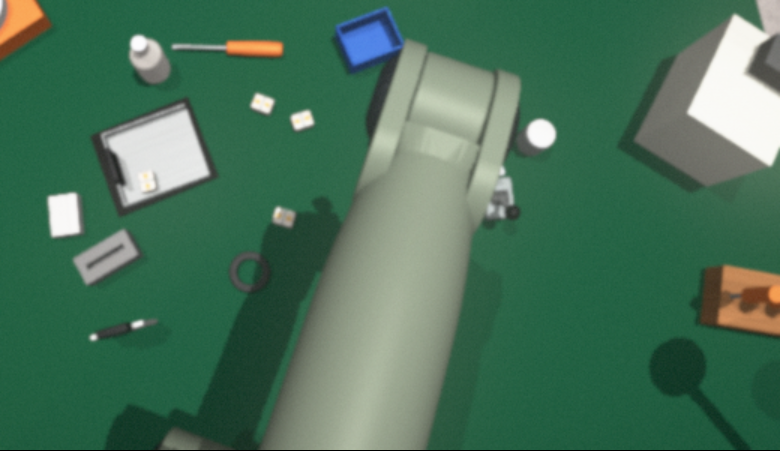

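The picture shows four blocks in all: bench ones at (262,103), (302,120) and (284,216), plus the one on the tray at (147,181). The gate is no longer in the rack. Pick the three.

```bash
cat >> h.py <<'E'
T0=np.array([583.,244.]);TY=1.84
def tw(lx,ly): c,s=np.cos(TY),np.sin(TY); return T0+[c*lx-s*ly,s*lx+c*ly]
def pick(p,L,zg=4):
    y=tyaw((*p,120),L); bot.grip(.75); go((*p,120),y); bot.movel([*p,30],max_speed=200)
    hit=bot.movel([*p,zg],max_speed=60,threshold=6); bot.grip(0.,effort=40); o=bot.get_state()["opening"]
    bot.movel([*p,130],max_speed=200); s=bot.get_state(); print("pick",np.round(p),hit,round(o,3),round(s["opening"],3),round(s["gripper_force"],1)); return o>.2 and s["gripper_force"]>5
def place(p,L,z=11.5):
    y=tyaw((*p,130),L); go((*p,130),y); bot.movel([*p,35],max_speed=150)
    hit=bot.movel([*p,z-1],max_speed=40,threshold=5); print("place",hit,np.round(bot.get_state()["tcp_pos"],1)); bot.grip(.5); bot.movel([*p,140],max_speed=200)
E
python3 - <<'E'
from h import *
E=[((451,25),1.13),((617.5,-25),1.8),((655,41.5),1.07)]
slots=[(5,-30),(-40,35),(-40,-30)]
for (p,L),sl in zip(E,slots):
    c=[b for b in blocks(pr=False) if np.linalg.norm(b[0]-p)<70 and b[2]<46 and b[3]>20]
    if c:
        b=min(c,key=lambda b:np.linalg.norm(b[0]-p)); print("seen",np.round(b[0]),round(b[1],2),np.round(b[2:4]))
        if np.linalg.norm(b[0]-p)>6: p,L=b[0],b[1]
    else: print("not seen",p)
    if not pick(np.array(p,float),L): print("FAILED");break
    place(tw(*sl),TY+pi/2)
go((430,0,300),1.72); st()
t=imaging.capture("top");blocks("top",t);cv2.imwrite("pics/raw_top4.png",t);cv2.imwrite("pics/raw_side4.png",imaging.capture("side"))
cv2.imwrite("pics/t4.png",np.hstack([crop(t,170,150,110,110,4),cv2.resize(cv2.imread("pics/raw_side4.png")[190:340,190:320],(360,440))]))
E
```

```text
seen [451.  26.] 1.05 [36. 26.]
pick [451.  25.] False 0.297 0.295 38.5
place True [609.9 256.7  10.5]
seen [617. -26.] 1.8 [37. 29.]
pick [618. -25.] False 0.293 0.291 40.1
place True [559.2 196.   10.5]
seen [655.  41.] 1.13 [37. 29.]
pick [655.  42.] False 0.292 0.292 40.0
place True [621.9 213.3  10.5]
{'t': 40.28, 'tcp_pos': [430.2, 0.19, 299.26], 'contact_force': [0.1, 0.39, -0.64], 'opening': 0.5, 'gripper_force': 0.0}
top [ 373. -110.] 3.03 [43. 41.] [364.  268.5]
```

View pics/t4.png

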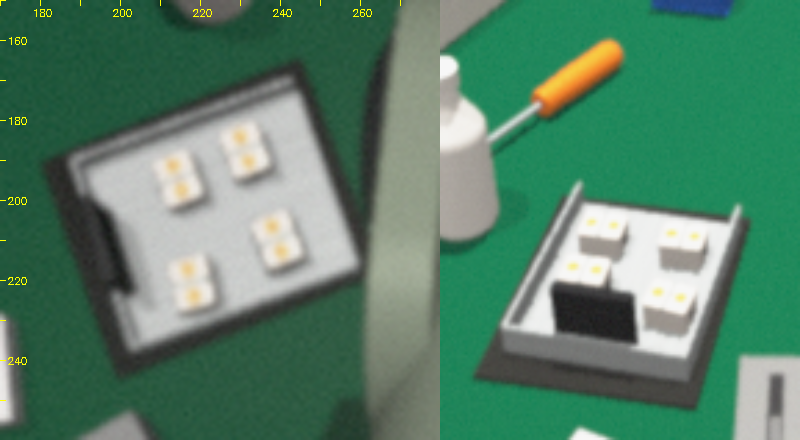

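All four blocks are on the tray, at crop (179,178), (245,150), (192,283) and (277,240). Next, plan the tipping by checking IK along the tilt.

```bash
cat >> h.py <<'E'
H0=np.array([545.,-255.2]);HY=.15
def tool(m,psi,th,k):
    """TCP pose holding the tray: mouth at m, tray yaw psi, mouth-down tilt th; k=+-1 grasp side"""
    R=Ro.from_euler("z",psi)*Ro.from_euler("y",-th)
    return (np.array(m)+R.apply([148,0,44-19])).tolist(),(R*Ro.from_euler("z",k*pi/2)*Ro.from_euler("x",pi)).as_euler("xyz").tolist()
def mouth(psi,back=40,z=115,bx=5):
    return [*(H0+back*np.array([np.cos(psi),np.sin(psi)])+bx*np.array([np.cos(HY),np.sin(HY)])),z]
E
python3 - <<'E'
from h import *
for psi in (1.72,1.3,2.2,HY,HY-.4,HY+.4,-1.42):
    for k in(1,-1):
        r=[]
        for d in(0,20,40,50,60):
            q=solve_ik(*tool(mouth(psi),psi,np.radians(d),k)); r.append(None if q is None else np.round(q,2).tolist())
        print(round(psi,2),k,[d is not None for d in r],r[0],r[-2])
p0=[T0[0]-85*np.cos(TY),T0[1]-85*np.sin(TY),6]
for k in(1,-1): print(k,tool(p0,TY,0,k)[0],solve_ik(*tool(p0,TY,0,k)))
E
```

```text
1.72 1 [True, True, True, True, True] [-0.27, 0.36, -0.39, 0.82, 0.0, -0.42] [-0.69, 0.8, 0.3, 1.79, 0.54, -1.04]
1.72 -1 [True, True, True, True, True] [-0.27, 0.36, -0.39, 0.82, 0.0, 2.72] [-0.69, 0.8, 0.3, 1.79, 0.54, 2.1]
1.3 1 [True, True, True, True, True] [-0.24, 0.5, -0.17, 0.9, 0.0, 0.03] [-0.73, 0.66, 0.07, 1.47, 0.76, -0.66]
1.3 -1 [True, True, True, True, True] [-0.24, 0.5, -0.17, 0.9, 0.0, -3.11] [-0.73, 0.66, 0.07, 1.47, 0.76, 2.48]
2.2 1 [True, True, True, True, False] [-0.39, 0.24, -0.58, 0.76, 0.0, -1.02] [-0.62, 0.9, 0.47, 1.99, 0.25, -1.36]
2.2 -1 [True, True, True, True, False] [-0.39, 0.24, -0.58, 0.76, 0.0, 2.12] [-0.62, 0.9, 0.47, 1.99, 0.25, 1.78]
0.15 1 [True, True, True, True, True] [-0.39, 0.81, 0.4, 1.16, 0.0, 1.03] [-0.7, 0.26, -0.64, 0.01, 0.62, 0.94]
0.15 -1 [True, True, True, True, True] [-0.39, 0.81, 0.4, 1.16, 0.0, -2.11] [-0.7, 0.26, -0.64, 0.01, 0.62, -2.21]
-0.25 1 [True, True, True, True, True] [-0.48, 0.86, 0.5, 1.21, 0.0, 1.34] [-0.63, 0.22, -0.74, -0.22, 0.29, 1.32]
-0.25 -1 [True, True, True, True, True] [-0.48, 0.86, 0.5, 1.21, 0.0, -1.8] [-0.63, 0.22, -0.74, -0.22, 0.29, -1.82]
0.55 1 [True, True, True, True, True] [-0.32, 0.72, 0.23, 1.08, 0.0, 0.7] [-0.74, 0.35, -0.43, 0.47, 0.83, 0.41]
0.55 -1 [True, True, True, True, True] [-0.32, 0.72, 0.23, 1.08, 0.0, -2.44] [-0.74, 0.35, -0.43, 0.47, 0.83, -2.73]
-1.42 1 [True, True, True, True, True] [-0.75, 0.72, 0.23, 1.08, 0.0, 2.24] [-0.39, 0.33, -0.51, 0.18, -0.72, 2.39]
-1.42 -1 [True, True, True, True, True] [-0.75, 0.72, 0.23, 1.08, 0.0, -0.9] [-0.39, 0.33, -0.51, 0.18, -0.72, -0.75]
1 [566.2442758366343, 304.7309287576042, 31.0] [ 0.37900014  0.6768025  -0.16637768  0.72761615  0.          0.10979647]
-1 [566.2442758366343, 304.7309287576042, 31.0] [ 0.37900014  0.6768025  -0.16637768  0.72761615  0.         -3.03179619]
```

Run:
```python
from h import *
p0=[T0[0]-85*np.cos(TY),T0[1]-85*np.sin(TY),6]
P,O=tool(p0,TY,0,1)
go((P[0],P[1],150),O[2]); bot.grip(.5); bot.movel([P[0],P[1],60],max_speed=150)
print(bot.movel(P,max_speed=50,threshold=6)); bot.grip(0.,effort=90); st("wrist_torque")
bot.movel([P[0],P[1],60],max_speed=30); bot.dwell(.3); st("wrist_torque")
s=imaging.capture("side");bot.movel([P[0],P[1],215],max_speed=120)
psi=1.72; P1,O1=tool(mouth(psi,40,150),psi,0,1)
bot.movel(P1,rot=O1,max_speed=150); bot.dwell(.2); st()
t=imaging.capture("top");s2=imaging.capture("side")
cv2.imwrite("pics/t5.png",np.hstack([cv2.resize(s[200:350,190:340],(400,400)),cv2.resize(s2[80:240,280:440],(400,400))]))
```

```text
False
{'t': 43.85, 'tcp_pos': [566.56, 305.08, 31.59], 'contact_force': [-1.85, 0.25, 2.44], 'opening': 0.1, 'gripper_force': 88.38, 'wrist_torque': [0.18, 0.21, -0.05]}
{'t': 45.27, 'tcp_pos': [566.16, 304.66, 59.85], 'contact_force': [0.44, -0.84, -3.96], 'opening': 0.1, 'gripper_force': 87.58, 'wrist_torque': [0.22, 0.07, 0.02]}
{'t': 49.62, 'tcp_pos': [522.04, -68.27, 175.02], 'contact_force': [-0.37, 0.04, -2.83], 'opening': 0.1, 'gripper_force': 87.64}
```

View pics/t5.png

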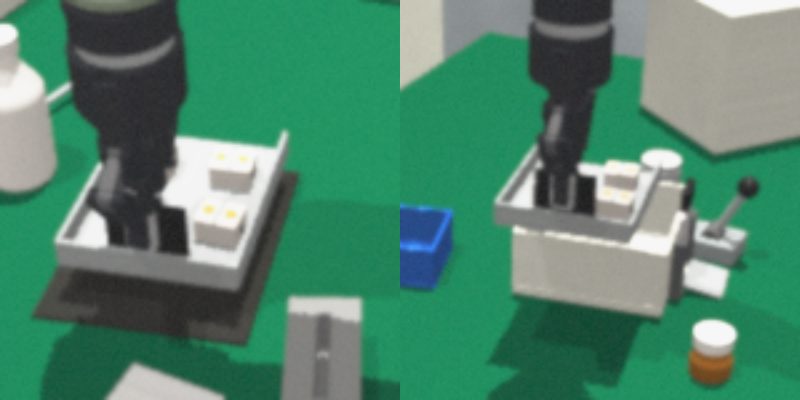

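The tray is level over the hopper with the blocks still on it. Tip it.

Run:
```python
from h import *
psi=1.72
for d in range(5,60,5):
    P,O=tool(mouth(psi,40,max(112,150-2*d)),psi,np.radians(d),1); bot.movel(P,rot=O,max_speed=70)
bot.dwell(.6); st()
s2=imaging.capture("side");t=imaging.capture("top")
cv2.imwrite("pics/t6.png",np.hstack([cv2.resize(s2[80:240,280:440],(400,400)),cv2.resize(t[120:280,340:500],(400,400))]))
```

```text
{'t': 53.66, 'tcp_pos': [534.43, -151.15, 247.6], 'contact_force': [-0.08, 0.35, -1.57], 'opening': 0.1, 'gripper_force': 88.33}
```

View pics/t6.png

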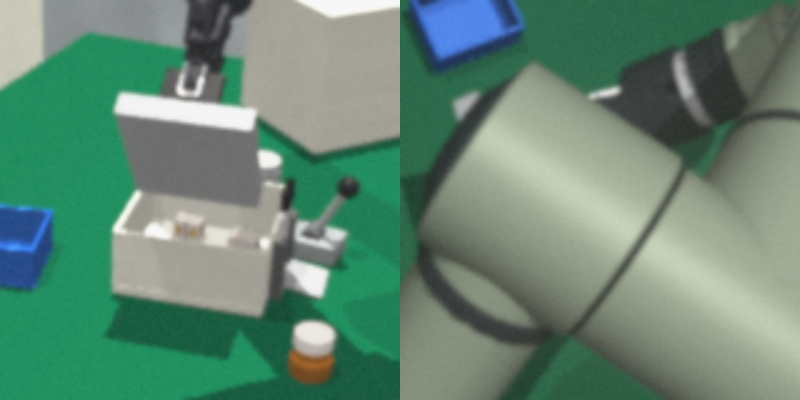

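The blocks have gone into the hopper, and the wrist load fell by about four blocks' weight. Level the tray, return it to the mat, release and look.

Run:
```python
from h import *
psi=1.72
for d in range(45,-1,-15):
    P,O=tool(mouth(psi,40,150),psi,np.radians(d),1); bot.movel(P,rot=O,max_speed=120)
p0=[T0[0]-85*np.cos(TY),T0[1]-85*np.sin(TY),6]
P,O=tool(p0,TY,0,1)
bot.movel([P[0],P[1],215],rot=O,max_speed=170); bot.dwell(.2); bot.movel([P[0],P[1],45],max_speed=120)
print(bot.movel([P[0],P[1],30],max_speed=25,threshold=3)); st(); bot.grip(.5); bot.movel([P[0],P[1],170],max_speed=150)
go((480,120,320),1.72)
t=imaging.capture("top");s=imaging.capture("side");blocks("top",t)
cv2.imwrite("pics/raw_top7.png",t)
cv2.imwrite("pics/t7.png",np.vstack([np.hstack([crop(t,360,145,100,75,4),cv2.resize(s[120:210,310:430],(400,300))]),np.hstack([crop(t,170,150,100,75,4),cv2.resize(s[240:330,190:310],(400,300))])]))
```

```text
True
{'t': 60.28, 'tcp_pos': [566.08, 304.67, 31.56], 'contact_force': [-0.29, -0.52, 3.81], 'opening': 0.1, 'gripper_force': 88.95}
top [ 371. -110.] 1.46 [41. 41.] [364. 269.]
```

View pics/t7.png

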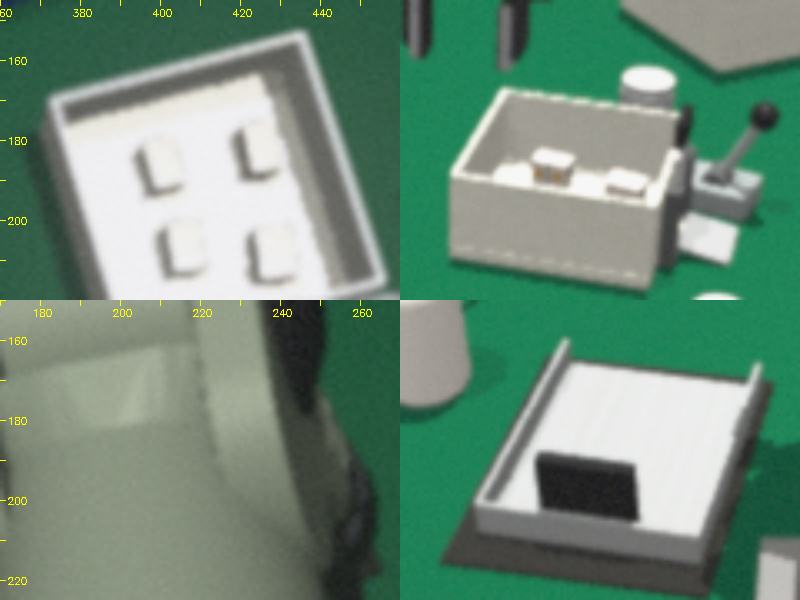

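All four blocks are in the hopper at (405,187), (431,183), (412,207) and (434,209). The tray lies flat and empty on the mat, and the gate is in the guide. Next is the switch: get the lever's direction from the block and the ball.

Run:
```python
from h import *
C=[onz("top",*p,25)[:2] for p in((443,222),(460,218),(463,245),(446,247))]
S=[onz("side",*p,25)[:2] for p in((398,168),(419,172.5),(414,179.5),(397,176))]
print(np.round(C),np.mean(C,0));print(np.round(S),np.mean(S,0))
ball=tri((461.5,241.5),(419.5,155))[0];print(ball)
piv=tri((450.5,240),(406,173));print("lever foot",piv)
t=cv2.imread("pics/raw_top7.png");cv2.imwrite("pics/s8.png",np.hstack([crop(t,430,205,50,60,8),crop(imaging.capture("side"),385,140,50,60,8)]))
```

```text
[[ 469. -329.]
 [ 475. -376.]
 [ 404. -373.]
 [ 404. -327.]] [ 437.96641722 -351.36353514]
[[ 473. -373.]
 [ 408. -374.]
 [ 410. -326.]
 [ 461. -323.]] [ 438.02569739 -349.19771277]
[ 407.9020486  -349.43468346   94.36194456]
lever foot (array([ 428.73666508, -337.37575828,   34.58689347]), np.float64(18.818994800924887))
```

View pics/s8.png

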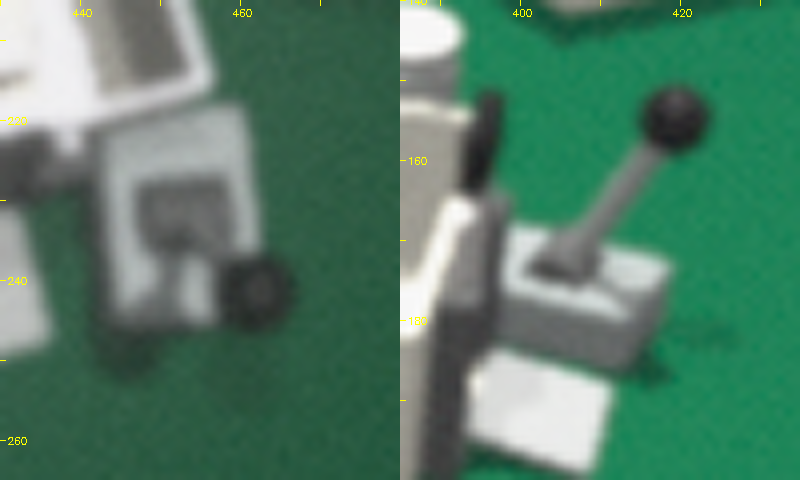

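The ball is at side (419.5,155) and the lever foot near side (407,173). The block's long axis is along world x, so the lever is pushed in +x with the closed fingers, tips above the hopper rim.

Run:
```python
from h import *
y=tyaw((355,-350,200),0.)
bot.movel([480,120,320]); bot.grip(0.,effort=40); go((355,-350,230),y); bot.movel([355,-350,87],max_speed=150)
print(bot.movel([457,-350,87],max_speed=40,threshold=8)); st()
bot.movel([435,-350,87],max_speed=60); bot.movel([380,-350,200],max_speed=150); go((400,0,320),1.72)
s=imaging.capture("side");t=imaging.capture("top");st()
cv2.imwrite("pics/s9.png",np.hstack([crop(t,390,205,80,100,5),crop(s,360,120,80,100,5)]))
```

```text
False
{'t': 69.83, 'tcp_pos': [456.93, -349.93, 87.03], 'contact_force': [-1.0, -0.1, -0.5], 'opening': -0.0, 'gripper_force': 0.43}
{'t': 73.28, 'tcp_pos': [400.04, -0.33, 319.69], 'contact_force': [-0.09, -0.01, 0.72], 'opening': -0.0, 'gripper_force': 0.0}
```

View pics/s9.png

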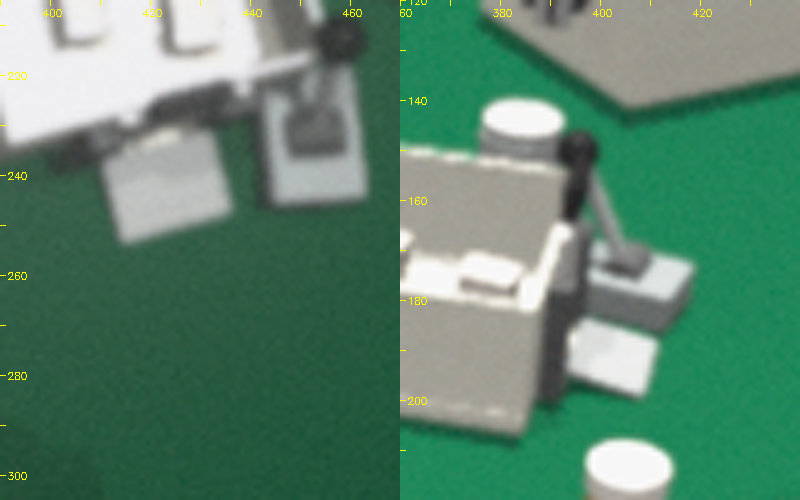

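Run:
```python
from h import *
b,e=tri((458.2,213),(395.7,149.3));print(b,e)
```

```text
[ 479.44864194 -351.91642472   95.44409086] 3.4254585793974397
```

Lever at about 0.93 rad. Push the last few millimetres to the stop for margin, then hand in.

Run:
```python
from h import *
y=tyaw((380,-350,200),0.)
go((380,-350,220),y); bot.movel([430,-350,87],max_speed=150)
print(bot.movel([464,-350,87],max_speed=25,threshold=5)); st()
bot.movel([430,-350,87],max_speed=60); bot.movel([380,-350,200],max_speed=150); go((400,0,320),1.72); bot.dwell(.3)
t=imaging.capture("top"); cv2.imwrite("pics/f.png",t);s=imaging.capture("side");cv2.imwrite("pics/fs.png",np.hstack([crop(s,310,125,100,100,4),crop(t,370,145,100,100,4)]))
```

```text
True
{'t': 77.28, 'tcp_pos': [457.37, -349.64, 86.26], 'contact_force': [-0.5, -0.09, 0.41], 'opening': 0.0, 'gripper_force': 0.14}
```

View pics/fs.png

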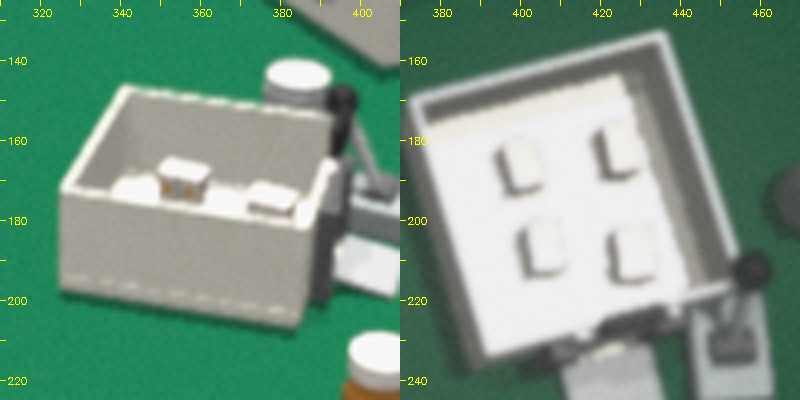

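The lever stopped hard at its end; the ball is at (458,212). All blocks are in the hopper and the gate is home.

```bash
python3 -c "
from h import *
print(bot.sign_off())"
```

```text
the job is handed in; nothing more can be done
None
```

The job is handed in, with no verdict returned: gate shut, all four blocks found in the hopper, empty tray flat on its mat, lever pushed to its stop by feel (last camera estimate about 0.93 rad, before the final push).

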